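# Put the bench kit back into its fitted holders

### The job

Tidy the bench kit away: put each of the four loose things into the grey holder made for its shape. Stand the little can upright in the round well, lay the tape roll flat over the hub of the round plate, lay the pipe offcut lengthwise in the long tray and the eraser lengthwise in the short tray. Each must end right down on the floor of its own holder, let go and at rest.

Things in the scene. Friction and masses are not known exactly. Their poses are not given: they have to be found in the camera images.
- can_mid (a point): Small round cement can with a screw cap, pale with orange bands, standing upright: body 49 mm in diameter up to 73 mm, cap 41 mm in diameter, 83 mm tall in all, about 0.16 kg. The point is on its axis half-way up (41.5 mm above its underside); z is its axis, up.
- tape_mid (a point): Roll of white tape lying flat: ring 62 mm in outer diameter, hole about 45 mm in diameter, 19 mm high, about 0.05 kg. The point is the centre of the ring, half-way up (9.5 mm above its underside); z is its axis.
- pipe_mid (a point): Cream-coloured offcut of plastic pipe lying on its side: 85 mm long (its own x axis), 27 mm in diameter, about 0.045 kg; it does not roll. The point is its centre (13.5 mm above its underside).
- eraser_mid (a point): Eraser, white rubber in a red sleeve, lying flat: 21 mm wide (its x), 45 mm long (its own y axis), 13 mm high, about 0.02 kg. The point is its centre (6.5 mm above its underside).
- round_well_floor (a point): Grey round well for the can, fixed to the bench: outer diameter 77 mm, inner diameter 65 mm, rim 14 mm above the bench, floor 4 mm above the bench. The point is the centre of its floor.
- hub_plate_floor (a point): Grey round plate with a hub for the tape roll, fixed to the bench: plate 72 mm in diameter and 4 mm thick without a rim; in its middle a hub 26 mm in diameter whose top is 21.5 mm above the bench. The point is the centre of the plate at the height of its upper face (4 mm above the bench), inside the hub.
- long_tray_floor (a point): Grey long rectangular tray for the pipe, fixed to the bench: inside 101 mm (its own x axis) by 43 mm (y), outside 113 by 55 mm, floor 4 mm and rim 12 mm above the bench; in the middle of each long side the rim is left out over 44 mm, so that fingers can pass down to the floor. The point is the centre of its floor.
- short_tray_floor (a point): Grey short rectangular tray for the eraser, fixed to the bench: inside 37 mm (its x) by 61 mm (its own y axis), outside 49 by 73 mm, floor 4 mm and rim 12 mm above the bench; in the middle of each long side the rim is left out over 36 mm, so that fingers can pass down to the floor. The point is the centre of its floor.

How it is judged (in metres and radians):
At the end, for the whole second after the job is handed in: Can upright in the round well (within 13 mm of its centre), tape flat over the hub (15 mm), pipe in the long tray and eraser in the short tray (14 mm; long axes within 0.5 rad, either way round); each tilted under 0.12 rad, on its holder's floor to within 4 mm, below 0.02 m/s (horizontal distance between can_mid and round_well_floor below 0.013 m and z of can_mid in the frame of round_well_floor between 0.0375 and 0.0455 m and angle between each of can_mid, tape_mid, pipe_mid, eraser_mid's own z axis and vertical below 0.12 rad and linear speed of each of can, tape, pipe, eraser below 0.02 m/s and horizontal distance between tape_mid and hub_plate_floor below 0.015 m and z of tape_mid in the frame of hub_plate_floor between 0.0055 and 0.0135 m and horizontal distance between pipe_mid and long_tray_floor below 0.014 m and z of pipe_mid in the frame of long_tray_floor between 0.0095 and 0.0175 m and angle between the x axis of pipe_mid and the x axis of long_tray_floor, either way round below 0.5 rad and horizontal distance between eraser_mid and short_tray_floor below 0.014 m and z of eraser_mid in the frame of short_tray_floor between 0.0025 and 0.0105 m and angle between the y axis of eraser_mid and the y axis of short_tray_floor, either way round below 0.5 rad); the robot touches nothing.
It also fails if it takes over 112 s, if anything falls off the work surface, if the arm or the gripper's body presses on something with over 40 N, if the wrist force passes 120 N, or if a joint passes its speed limit or range.

### The arm

A 6-joint arm with a two-finger parallel gripper is mounted at the origin on the work surface; the furniture and walls round the work are solid. World frame = base frame: x ahead of the robot, y to its left, z up, the work surface at z = 0. Lengths are in m, angles in degrees, forces in N, time in s.
With the tool pointing down it reaches from about 0.325 to 0.875 m from the base axis. Payload 4.4 kg.
Tool frame: the origin (TCP) lies on the mounting face of the last link; the fingertips stand 173 mm ahead of it and the grasp point (between the pads) lies 155 mm ahead of it; z points along the fingers, y is the line along which they close (so a half turn about z gives the same grasp; the last joint's range is limited). The gripper opens to 85 mm and grips with 20 to 120 N. Pads are 22 mm wide; open, the fingers measure 114 mm over their backs; the gripper's body (76 mm by 85 mm) begins 54 mm behind the grasp point. The pads swing forward as they close: fully open they stand 13 mm farther back than shut.
Start: joints at [57.897, 11.837, 88.321, -0, 79.842, -8.623], TCP at [0.229, 0.527, 0.405] pointing down, gripper open.
Joint ranges: [-156.59, 156.59], [-49.26, 127.26], [12.9, 141.05], [-63.56, 243.56], [4.71, 150.69], [-161.64, 161.64]. Speed limits (degrees/s): [159.86, 159.86, 180, 180, 180, 180].

### API

Orientations are given as a 3x3 rotation matrix whose columns are the frame's x, y, z axes.
In Python, from bench import r gives the robot as it stands. The module is installed in compiled form; this text tells all that it offers.
- The arm moves only by the shell command python3 -m inch 'ROWS'. ROWS is JSON, a list of rows, each an object of numbers: "jaw": the opening, from -1 (shut) to 1 (fully open), so that 0 is half open; "x", "y", "z": the shift along the world's x, y, z in m; "roll": the turn about the world's z in rad. A call has 1 to 20 rows; each row shifts and turns the commanded pose from where the row before left it; what a row does not reach is not made up. A row lasts 1/12 s, in which the tool goes at most 41.7 mm and 7.16 degrees, less where a joint would pass 70% of its speed; a pose out of reach is approached as far as the arm can. A call is refused whole if a number of a shift passes 0.0417 or a number of a turn 0.125, either way. A call with a gripper value outside its range is refused whole. The fingers move at their own pace and stop on an object; the grip force is fixed at half the most. Time passes only in rows, so rows that do not move let the fingers close. It gives the time, the measured TCP pose, the force, the opening and the grip force at its end, in the units of the state.
- r.get_state(): the state, without advancing time (a new reading comes with each control period).
- r.capture(name): name is "scene" or "side" or "wrist"; returns (picture, depth): 420x560x3 uint8, red, green, blue; 420x560 float32, m along the optical axis (not along the pixel's ray), 0 where there is no reading.
- r.camera_params(name): a dict with "K" (3x3 intrinsics, pixels), "camera_from_world" (4x4, takes a point from world to camera coordinates). Camera axes: x right, y down, z forward; pixel columns grow to the right and rows downward; lengths in m; the calibration is good to about 2 mm. A picture is of the moment at which its call begins: read the wrist's pose just before it. camera_params takes no time and is no camera call; for the wrist camera it gives the pose at the moment of the call.
- r.hand_in(): hands the job in; it is judged then, once.
The state is a dict: "t": time; "joint_positions": joint angles; "joint_velocities": joint speeds; "tau": joint torques, N m; "tcp_pos": TCP position; "tcp_rot": TCP orientation; "ft_force": force on the tool from outside, world axes, zero at the start; "moment": the same for the moment, N m; "finger_gap": finger opening in m; "finger_force": force on a finger pad.
Only numpy, scipy, OpenCV 4.12 (cv2) and the standard library are available. Lean on these libraries where they do the work, as an engineer would, in place of code of your own. Each camera call takes 0.05 s, during which the arm holds its last target. There are 200 camera calls.

## Working session

There is one attempt and no reset: what is moved stays moved. The work goes in short steps, Python scripts to look and compute and a shell command to move; the robot and the scene stay as the last step left them, time stands still between calls to the robot, and variables do not carry over. Pictures are saved under pics/ and viewed, at most 16 in all, crops included, and the job is handed in when it is done.

```bash
mkdir -p pics; python3 - <<'E'
from bench import r
import cv2,numpy as np
for n in("scene","side","wrist"):
    p,d=r.capture(n); np.savez(f"{n}0.npz",p=p,d=d,**r.camera_params(n)); cv2.imwrite(f"pics/{n}0.png",p[:,:,::-1])
    c=r.camera_params(n); print(n,np.round(c["K"],1).tolist(),np.round(np.linalg.inv(c["camera_from_world"]),3).tolist())
s=r.get_state(); print(s)
E
```

```text
scene [[505.3, 0.0, 276.5], [0.0, 505.3, 207.1], [0.0, 0.0, 1.0]] [[0.819, -0.264, 0.51, 0.032], [-0.574, -0.412, 0.708, -0.663], [0.023, -0.872, -0.489, 0.525], [0.0, 0.0, 0.0, 1.0]]
side [[432.8, 0.0, 279.6], [0.0, 432.8, 208.6], [0.0, 0.0, 1.0]] [[0.92, -0.184, 0.346, 0.204], [-0.391, -0.478, 0.786, -0.706], [0.021, -0.859, -0.512, 0.521], [0.0, 0.0, 0.0, 1.0]]
wrist [[314.4, 0.0, 273.1], [0.0, 314.4, 211.4], [0.0, 0.0, 1.0]] [[0.399, 0.882, 0.25, 0.166], [0.917, -0.383, -0.112, 0.555], [-0.003, 0.274, -0.962, 0.372], [0.0, 0.0, 0.0, 1.0]]
{'t': 0.15, 'joint_positions': array([ 5.78987638e+01,  1.18756867e+01,  8.83868058e+01,  1.79462376e-04,
        7.98426446e+01, -8.62226587e+00]), 'joint_velocities': array([-0.02889096, -0.16631968, -0.15950137, -0.03486659, -0.11893679,
       -0.03581285]), 'tau': array([ 4.76130026e-04, -3.83515871e+01, -2.92037648e+01, -2.72411307e-04,
        6.57361321e-03, -1.73439417e-05]), 'tcp_pos': array([0.22893771, 0.5271492 , 0.40375924]), 'tcp_rot': array([[-9.17206011e-01,  3.98412069e-01, -9.77754772e-04],
       [ 3.98413172e-01,  9.17204739e-01, -1.55279826e-03],
       [ 2.78147741e-04, -1.81378628e-03, -9.99998316e-01]]), 'ft_force': array([ 0.63610907, -0.50583567, -0.48114337]), 'moment': array([0.03284201, 0.0388447 , 0.00467749]), 'finger_force': 0.0, 'finger_gap': 0.08557222880037094}
```

View pics/scene0.png

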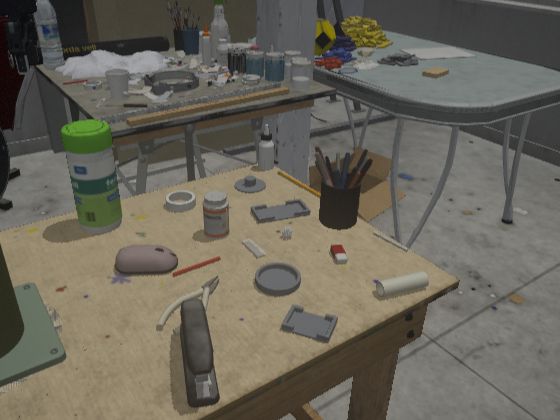

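View pics/side0.png

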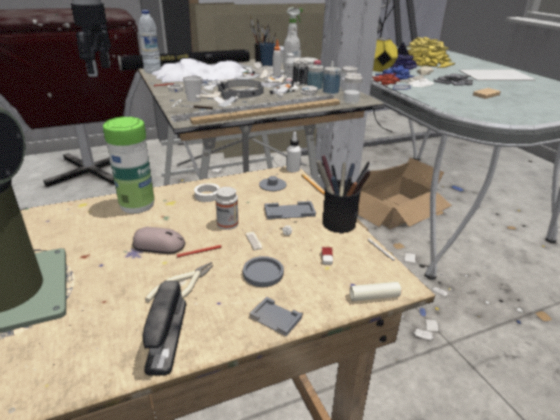

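View pics/wrist0.png

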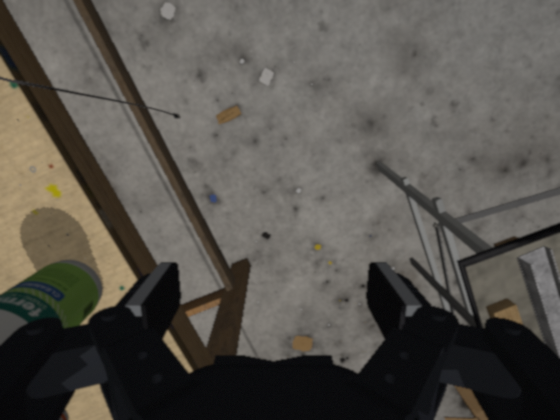

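The scene picture shows the tape at (180,201), can (216,214), pipe (403,284), eraser (339,253), hub plate (250,185), long tray (280,211), well (278,279) and short tray (309,322). The side view shows the same layout, and the wrist camera is looking off the bench. Next I'll measure with depth and colour.

```bash
cat > h.py <<'E'
import numpy as np,cv2
def cloud(d,K,T):
    v,u=np.mgrid[:d.shape[0],:d.shape[1]]
    c=np.stack([(u-K[0,2])/K[0,0]*d,(v-K[1,2])/K[1,1]*d,d],-1)
    M=np.linalg.inv(T); return c@M[:3,:3].T+M[:3,3]
def ray(uv,z,K,T):
    M=np.linalg.inv(T); q=np.c_[np.asarray(uv,float).reshape(-1,2),np.ones(len(np.asarray(uv).reshape(-1,2)))]@np.linalg.inv(K).T@M[:3,:3].T
    return M[:3,3]+q*((z-M[2,3])/q[:,2:])
E
python3 - <<'E'
from h import *
seeds=dict(scene=dict(tape=(180,193),can=(216,214),pipe=(403,284),eraser=(339,250),hub=(250,181),long=(280,211),well=(278,279),short=(309,322)),
 side=dict(tape=(208,187),can=(227,210),pipe=(375,291),eraser=(327,255),hub=(272,181),long=(290,210),well=(263,271),short=(276,316)))
for n in seeds:
    f=np.load(n+"0.npz"); P=cloud(f["d"],f["K"],f["camera_from_world"]); p=f["p"].astype(int)
    z=P[...,2]; B=(abs(z)<.03)&(P[...,0]>.2)&(P[...,0]<.9)&(abs(P[...,1])<.35)
    print(n,"bench z",np.median(z[B]),"mad",np.median(abs(z[B]-np.median(z[B]))))
    sat=p.max(2)-p.min(2)
    for k,(u,v) in seeds[n].items():
        R=np.zeros(z.shape,bool); R[v-45:v+45,u-45:u+45]=1
        m=(R&(sat<(22 if k in("hub","long","well","short") else 45 ))&(p.max(2)<(125 if k in("hub","long","well","short") else 256))) if k in("hub","long","well","short") else R&(z>.007)
        N,L,S,C=cv2.connectedComponentsWithStats(m.astype(np.uint8),connectivity=8)
        ok=[i for i in range(1,N) if S[i,4]>25]; 
        if not ok: print(k,"none"); continue
        i=min(ok,key=lambda i:np.hypot(C[i][0]-u,C[i][1]-v)); Q=P[L==i]; zt=np.percentile(Q[:,2],97)
        if k in("can","tape"): Q=Q[Q[:,2]>zt-.006]
        (c,s,a)=cv2.minAreaRect((Q[:,:2]*1000).astype(np.float32)); bp=cv2.boxPoints((c,s,a)); e=max((bp[1]-bp[0],bp[2]-bp[1]),key=np.linalg.norm)
        cc,rr=cv2.minEnclosingCircle((Q[:,:2]*1000).astype(np.float32))
        print(k,S[i].tolist(),"ztop %.3f"%zt,"rect",np.round(c,1),np.round(s,1),"longdir %.0f"%np.degrees(np.arctan2(e[1],e[0])),"circ",np.round(cc,1),round(rr,1))
E
```

```text
scene bench z -0.0001606461657349123 mad 0.0009287319774499703
tape [165, 191, 31, 19, 369] ztop 0.020 rect [ 224.1 -206.5] [990.   59.8] longdir 66 circ [ 225.5 -207.1] 495.1
can [203, 191, 26, 47, 1082] ztop 0.083 rect [ 222.6 -280.3] [853.8  40.7] longdir 61 circ [ 230.6 -284.8] 427.0
pipe [375, 271, 54, 26, 770] ztop 0.027 rect [ 315.4 -427.3] [733.2  79.4] longdir 33 circ [ 333.5 -454.7] 366.6
eraser [331, 245, 17, 18, 198] ztop 0.014 rect [ 313.1 -385.5] [789.6  30.2] longdir 47 circ [ 308.7 -381.3] 394.9
hub [235, 176, 31, 17, 389] ztop 0.022 rect [ 310.  -195.7] [1085.6   68.9] longdir 56 circ [ 318.1 -201.2] 543.2
long [251, 198, 59, 25, 890] ztop 0.012 rect [ 344.8 -282.2] [978.2 120.2] longdir 58 circ [ 334.  -275.4] 491.4
well [255, 263, 46, 34, 1253] ztop 0.014 rect [ 253.9 -370.3] [734.   75.6] longdir 55 circ [ 239.6 -360.3] 367.0
short [281, 305, 57, 38, 1286] ztop 0.013 rect [ 222.7 -414.6] [620.9  81.4] longdir 45 circ [ 228. -420.] 312.2
side bench z 8.985981606174365e-05 mad 0.0009311706428440925
tape [194, 183, 46, 45, 1084] ztop 0.084 rect [ 306.3 -302.8] [830.1  40. ] longdir 73 circ [ 311.2 -304.4] 415.3
can [194, 183, 46, 45, 1084] ztop 0.084 rect [ 306.3 -302.8] [830.1  40. ] longdir 73 circ [ 311.2 -304.4] 415.3
pipe [349, 282, 52, 19, 740] ztop 0.027 rect [ 391.6 -450.6] [627.3  85.8] longdir 46 circ [ 418.5 -476.7] 313.7
eraser [322, 247, 11, 16, 165] ztop 0.014 rect [ 396.9 -402.5] [718.2  21.6] longdir 59 circ [ 395.3 -401.6] 359.2
hub [267, 179, 11, 7, 65] ztop 0.020 rect [579.5 213.1] [18.5 33.6] longdir -59 circ [584.6 216.2] 17.0
long [298, 202, 17, 15, 99] ztop 0.012 rect [607.1  62.5] [55.5 32.6] longdir 73 circ [605.4  62. ] 30.6
well [246, 258, 35, 13, 164] ztop 0.014 rect [ 319.6 -390.8] [670.3  63.8] longdir 68 circ [ 325.3 -393.1] 335.2
short [255, 300, 19, 13, 63] ztop 0.012 rect [ 399.1 -199.6] [37.4 13.6] longdir 13 circ [ 400.3 -205.1] 18.7
```

```bash
python3 - <<'E'
from h import *
seeds=dict(scene=dict(tape=(180,193),can=(216,214),pipe=(403,284),eraser=(339,250),hub=(250,181),long=(280,211),well=(278,279),short=(309,322)),
 side=dict(tape=(208,187),can=(227,210),pipe=(375,291),eraser=(327,255),hub=(272,181),long=(290,210),well=(263,271),short=(276,316)))
band=dict(tape=(.014,.024),can=(.079,.088),pipe=(.008,.032),eraser=(.007,.018),hub=(.0025,.026),long=(.008,.016),well=(.009,.018),short=(.008,.016))
for n in seeds:
    f=np.load(n+"0.npz"); P=cloud(f["d"],f["K"],f["camera_from_world"]); P[f["d"]<.1]=np.nan
    print(n)
    for k,(u,v) in seeds[n].items():
        W=40; S=P[v-W:v+W,u-W:u+W].reshape(-1,3); S=S[np.isfinite(S[:,0])]
        c0=P[v-4:v+5,u-4:u+5].reshape(-1,3); c0=np.nanmedian(c0,0)[:2]
        r0=.036 if k in("tape","eraser") else .03 if k=="can" else .04 if k=="hub" else .07
        Q=S[(S[:,2]>band[k][0])&(S[:,2]<band[k][1])&(np.hypot(*(S[:,:2]-c0).T)<r0)]
        if len(Q)<8: print(k,"few");continue
        q=(Q[:,:2]*1000).astype(np.float32)
        (c,s,a)=cv2.minAreaRect(q); bp=cv2.boxPoints((c,s,a)); e=max((bp[1]-bp[0],bp[2]-bp[1]),key=np.linalg.norm)
        cc,rr=cv2.minEnclosingCircle(q)
        print(k,len(q),"z %.3f"%np.percentile(Q[:,2],95),"rect",np.round(c,1),np.round(s,1),"longdir %.0f"%np.degrees(np.arctan2(e[1],e[0])),"circ",np.round(cc,1),round(rr,1),"mean",np.round(q.mean(0),1))
E
```

```text
scene
tape 95 z 0.020 rect [421.7 232.4] [26.4 58.7] longdir -27 circ [417.3 224. ] 29.4 mean [421.7 233.6]
can 153 z 0.084 rect [417.4  70.1] [29.  37.9] longdir -47 circ [420.7  73. ] 20.3 mean [418.1  68.5]
pipe 759 z 0.026 rect [ 590.8 -246.9] [26. 87.] longdir -16 circ [ 591.8 -244.3] 44.3 mean [ 587.5 -249.6]
eraser 196 z 0.013 rect [ 567.9 -114. ] [48.1 21.3] longdir 65 circ [ 569.3 -114.6] 24.6 mean [ 565.8 -116.4]
hub 320 z 0.021 rect [583.  207.6] [63.3 69.6] longdir -25 circ [584.5 209.1] 37.1 mean [581.5 206.8]
long 246 z 0.013 rect [570.6  73.8] [ 60.6 114.5] longdir -14 circ [571.1  71.6] 61.5 mean [567.   71.7]
well 441 z 0.015 rect [ 432.2 -113.9] [77.1 75.4] longdir 79 circ [ 433.2 -114.2] 39.8 mean [ 430.7 -116.3]
short 335 z 0.013 rect [ 411.1 -227.6] [50.6 72.8] longdir -56 circ [ 410.9 -228.2] 42.9 mean [ 410.1 -229.5]
side
tape 77 z 0.020 rect [419.7 232.4] [28.6 58.4] longdir -16 circ [417.9 226.1] 29.3 mean [419.6 234.3]
can 122 z 0.084 rect [421.5  69.1] [27.9 39.1] longdir -2 circ [421.   71.5] 20.2 mean [420.4  68.3]
pipe 719 z 0.027 rect [ 591.9 -245. ] [28.9 85.2] longdir -15 circ [ 592.1 -244.4] 44.0 mean [ 588.8 -250.4]
eraser 163 z 0.014 rect [ 568.4 -114.5] [47.  19.7] longdir 62 circ [ 568.8 -114.6] 24.7 mean [ 566.5 -117.9]
hub 282 z 0.022 rect [583.6 207.1] [62.3 69.9] longdir -29 circ [584.9 211. ] 35.8 mean [582.6 205.5]
long 209 z 0.013 rect [571.4  72.7] [ 57.5 113. ] longdir -15 circ [570.8  71.4] 61.7 mean [571.   71.4]
well 365 z 0.015 rect [ 433.  -114.8] [75.8 75.6] longdir 23 circ [ 433.5 -114.3] 39.5 mean [ 432.4 -116.5]
short 306 z 0.013 rect [ 411.5 -228.1] [50.4 73.6] longdir -56 circ [ 411.8 -227.4] 43.1 mean [ 411.9 -230.4]
```

```bash
python3 -m inch '[{"x":0.03,"z":0.015},{"x":0.03,"z":0.015},{"x":0.03,"z":0.015},{"x":0.03,"z":0.015},{"x":0.015,"y":-0.035},{"x":0.015,"y":-0.035},{"x":0.015,"y":-0.035},{"x":0.015,"y":-0.035},{"x":0.01,"y":-0.035},{"y":-0.035},{"y":-0.035},{"y":-0.035},{"y":-0.035},{},{},{}]'
cat > look.py <<'E'
from bench import r
from h import *
import sys
def look(n="wrist",tag=None):
    c=r.camera_params(n); p,d=r.capture(n)
    if tag: cv2.imwrite(f"pics/{tag}.png",p[:,:,::-1])
    np.savez(f"{tag or n}.npz",p=p,d=d,K=c["K"],camera_from_world=c["camera_from_world"])
    P=cloud(d,c["K"],c["camera_from_world"]); P[d<.05]=np.nan
    return p,P
E
python3 - <<'E'
from look import *
p,P=look("wrist","w1")
s=r.get_state(); print(s["tcp_pos"],s["tcp_rot"][:,1])
# obstacles from scene+side
A=np.concatenate([look(n)[1].reshape(-1,3) for n in("scene","side")]+[P.reshape(-1,3)])
A=A[np.isfinite(A[:,0])]; A=A[(A[:,0]>.2)&(A[:,0]<.8)&(abs(A[:,1])<.45)&(A[:,2]<.25)&(A[:,2]>.02)]
H=np.zeros((120,180),np.float32)
i=((A[:,0]-.2)*200).astype(int);j=((.45-A[:,1])*200).astype(int); np.maximum.at(H,(i,j),A[:,2])
m=(H>.02).astype(np.uint8); N,L,S,C=cv2.connectedComponentsWithStats(m,connectivity=8)
for k in range(1,N):
    if S[k,4]>8: print("x %.2f-%.2f y %.2f-%.2f top %.3f"%(.2+S[k,1]/200,.2+(S[k,1]+S[k,3])/200,.45-(S[k,0]+S[k,2])/200,.45-S[k,0]/200,H[L==k].max()))
E
```

```text
[0.22899577 0.52719269 0.40393242] [ 0.39845332  0.91718746 -0.00145854]
x 0.21-0.30 y 0.18-0.28 top 0.206
x 0.20-0.28 y -0.28--0.13 top 0.079
x 0.22-0.32 y 0.01-0.08 top 0.038
x 0.40-0.45 y 0.04-0.10 top 0.085
x 0.54-0.64 y -0.27--0.22 top 0.029
x 0.57-0.60 y 0.20-0.23 top 0.023
x 0.58-0.71 y -0.08-0.04 top 0.161
x 0.65-0.70 y 0.26-0.30 top 0.112schema error: expected keys jaw, x, y, z, roll
```

View pics/w1.png

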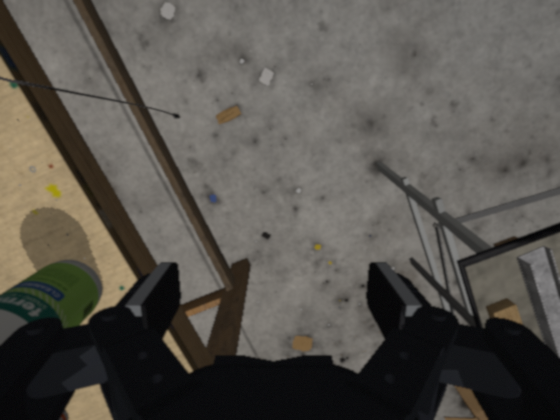

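The view is unchanged because the call was refused: every row needs all five keys. I'm resending it complete.

```bash
python3 -m inch '[{"jaw":1,"x":0.03,"y":0,"z":0.015,"roll":0},{"jaw":1,"x":0.03,"y":0,"z":0.015,"roll":0},{"jaw":1,"x":0.03,"y":0,"z":0.015,"roll":0},{"jaw":1,"x":0.03,"y":0,"z":0.015,"roll":0},{"jaw":1,"x":0.015,"y":-0.035,"z":0,"roll":0},{"jaw":1,"x":0.015,"y":-0.035,"z":0,"roll":0},{"jaw":1,"x":0.015,"y":-0.035,"z":0,"roll":0},{"jaw":1,"x":0.015,"y":-0.035,"z":0,"roll":0},{"jaw":1,"x":0.01,"y":-0.035,"z":0,"roll":0},{"jaw":1,"x":0,"y":-0.035,"z":0,"roll":0},{"jaw":1,"x":0,"y":-0.035,"z":0,"roll":0},{"jaw":1,"x":0,"y":-0.035,"z":0,"roll":0},{"jaw":1,"x":0,"y":-0.035,"z":0,"roll":0},{"jaw":1,"x":0,"y":0,"z":0,"roll":0},{"jaw":1,"x":0,"y":0,"z":0,"roll":0},{"jaw":1,"x":0,"y":0,"z":0,"roll":0}]'
python3 - <<'E'
from look import *
s=r.get_state(); print(s["tcp_pos"],s["tcp_rot"].round(3).tolist(),s["joint_positions"].round(0))
p,P=look("wrist","w2")
E
```

```text
t: 1.63
tcp_pos: [0.4192, 0.2125, 0.4648]
tcp_rot: [[-0.917, 0.399, 0.0], [0.399, 0.917, 0.001], [0.0, 0.001, -1.0]]
ft_force: [-0.0, -0.3, -0.2]
finger_gap: 0.0855
finger_force: 0.0
[0.4191643  0.21253951 0.46484878] [[-0.917, 0.399, 0.0], [0.399, 0.917, 0.001], [0.0, 0.001, -1.0]] [ 16.  -4.  98.   0.  86. -50.]
```

View pics/w2.png

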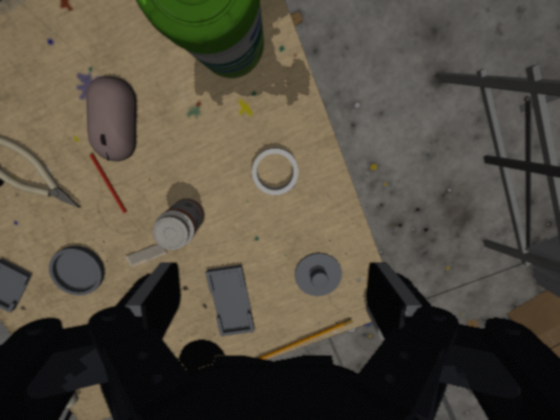

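The wrist picture shows the tape at (275,172), hub plate (318,273), can (175,230), long tray (231,299) and well (78,269). I'll measure tape, hub and can here.

```bash
python3 - <<'E'
from h import *
f=np.load("w2.npz");p=f["p"].astype(int);K=f["K"];T=f["camera_from_world"];sat=p.max(2)-p.min(2)
def comp(m,u,v):
    N,L,S,C=cv2.connectedComponentsWithStats(m.astype(np.uint8)); i=min([i for i in range(1,N) if S[i,4]>60],key=lambda i:np.hypot(C[i][0]-u,C[i][1]-v))
    c,_=cv2.findContours((L==i).astype(np.uint8),cv2.RETR_EXTERNAL,cv2.CHAIN_APPROX_NONE); return max(c,key=len)[:,0]
print("px",p[172,255].tolist(),p[230,175].tolist(),p[273,335].tolist(),p[300,232].tolist(),p[240,290].tolist())
for n,m,u,v,z in(("tape",(p.min(2)>150),275,172,.019),("hub",(sat<22)&(p.max(2)<125),318,273,.004),("long",(sat<22)&(p.max(2)<125),231,299,.012),("well",(sat<22)&(p.max(2)<125),78,269,.014)):
    q=(ray(comp(m,u,v),z,K,T)[:,:2]*1000).astype(np.float32); cc,rr=cv2.minEnclosingCircle(q); el=cv2.fitEllipse(q); print(n,np.round(cc,1),round(rr,1),"ell",np.round(el[0],1),np.round(el[1],1),cv2.minAreaRect(q))
P=cloud(f["d"],K,T); S=P[200:260,145:210].reshape(-1,3); S=S[(S[:,2]>.078)&(S[:,2]<.09)]; print("can",cv2.minEnclosingCircle((S[:,:2]*1000).astype(np.float32)),S[:,2].mean())
E
```

```text
px [146, 144, 140] [125, 122, 117] [85, 86, 90] [84, 85, 88] [139, 123, 95]Traceback (most recent call last):
  File "<stdin>", line 8, in <module>
  File "<stdin>", line 4, in comp
ValueError: min() iterable argument is empty
```

```bash
cat > meas.py <<'E'
from h import *
def meas(tag,items):
    f=np.load(tag+".npz");p=cv2.GaussianBlur(f["p"],(3,3),0).astype(int);K=f["K"];T=f["camera_from_world"];sat=p.max(2)-p.min(2)
    for n,kind,u,v,z in items:
        m={"grey":(sat<18)&(p.max(2)<118),"white":(sat<26)&(p.min(2)>110)}[kind]
        N,L,S,C=cv2.connectedComponentsWithStats(m.astype(np.uint8)); i=min([i for i in range(1,N) if S[i,4]>60],key=lambda i:np.hypot(C[i][0]-u,C[i][1]-v))
        c,_=cv2.findContours((L==i).astype(np.uint8),cv2.RETR_EXTERNAL,cv2.CHAIN_APPROX_NONE); c=max(c,key=len)[:,0]
        q=(ray(c,z,K,T)[:,:2]*1000).astype(np.float32); cc,rr=cv2.minEnclosingCircle(q); el=cv2.fitEllipse(q); R=cv2.minAreaRect(q);b=cv2.boxPoints(R);e=max((b[1]-b[0],b[2]-b[1]),key=np.linalg.norm)
        print(n,"circ",np.round(cc,1),round(rr,1),"ell",np.round(el[0],1),np.round(el[1],1),"rect",np.round(R[0],1),np.round(R[1],1),"dir %.1f"%np.degrees(np.arctan2(e[1],e[0])))
E
python3 - <<'E'
from meas import *
meas("w2",[("tape","white",275,172,.019),("hub","grey",318,273,.004),("long","grey",231,299,.012),("well","grey",78,269,.014)])
f=np.load("w2.npz");P=cloud(f["d"],f["K"],f["camera_from_world"]); S=P[200:260,145:210].reshape(-1,3); S=S[(S[:,2]>.078)&(S[:,2]<.09)]; print("can",cv2.minEnclosingCircle((S[:,:2]*1000).astype(np.float32)),S[:,2].mean())
E
```

```text
tape circ [415.6 216.8] 31.1 ell [415.8 216.6] [60.5 60.9] rect [415.8 216.8] [61.  59.8] dir 66.5
hub circ [586.1 213.7] 35.6 ell [586.  213.6] [69. 70.] rect [586.1 213.8] [69.6 69.8] dir -23.5
long circ [570.4  75.8] 62.3 ell [570.1  76.4] [ 60.1 140.9] rect [570.1  76.2] [ 55.3 116.4] dir -14.4
well circ [ 431.9 -108.2] 42.1 ell [ 433.3 -107.8] [74.9 83.2] rect [ 433.6 -107.8] [75.7 83. ] dir -87.7
can ((424.26904296875, 77.56029510498047), 20.92290496826172) 0.08208495265754032
```

```bash
python3 - <<'E'
from h import *
f=np.load("w2.npz");P=cloud(f["d"],f["K"],f["camera_from_world"]); d=f["d"]
for a,b in((100,200),(360,450)):
    S=P[250:340,a:b].reshape(-1,3); D=d[250:340,a:b].ravel(); S=S[(D>.05)&(S[:,2]>.25)]; print(len(S), .4648-np.percentile(S[:,2],[0,1,5,20]))
E
python3 -m inch '[{"jaw":1,"x":0,"y":0,"z":-0.035,"roll":0},{"jaw":1,"x":0,"y":0,"z":-0.035,"roll":0},{"jaw":1,"x":0,"y":0,"z":-0.035,"roll":0},{"jaw":1,"x":-0.004,"y":0.002,"z":-0.035,"roll":0},{"jaw":1,"x":0,"y":0,"z":-0.02,"roll":0},{"jaw":1,"x":0,"y":0,"z":-0.02,"roll":0},{"jaw":1,"x":0,"y":0,"z":0,"roll":0},{"jaw":1,"x":0,"y":0,"z":0,"roll":0}]'
python3 - <<'E'
from look import *
p,P=look("wrist","w3")
from meas import meas
meas("w3",[("tape","white",275,220,.019)])
E
```

```text
4331 [0.16155707 0.15904764 0.15500707 0.1450152 ]
4382 [0.16176387 0.15907576 0.15493454 0.14476438]
t: 2.35
tcp_pos: [0.4145, 0.2154, 0.2837]
tcp_rot: [[-0.918, 0.397, -0.003], [0.397, 0.918, -0.001], [0.003, -0.002, -1.0]]
ft_force: [2.1, -0.6, 0.0]
finger_gap: 0.0857
finger_force: 0.0
tape circ [415.9 216.6] 31.0 ell [416.  216.7] [60.6 61.1] rect [415.9 216.9] [61.3 60.5] dir 66.7
```

View pics/w3.png

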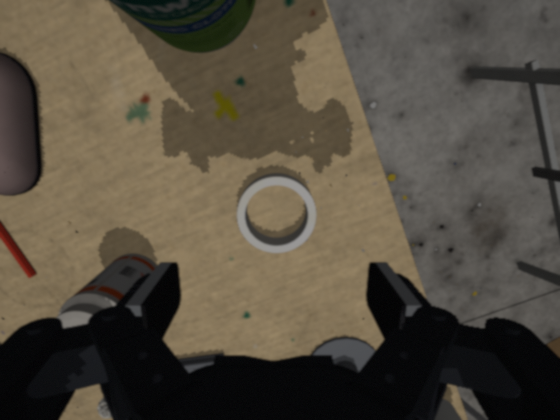

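The wrist picture shows the tape at (277,214), midway between the fingers, and the tips measure 161 mm ahead of the TCP when open. Descend and grip.

```bash
python3 -m inch '[{"jaw":1,"x":0.001,"y":0.001,"z":-0.03,"roll":0},{"jaw":1,"x":0,"y":0,"z":-0.03,"roll":0},{"jaw":1,"x":0,"y":0,"z":-0.03,"roll":0},{"jaw":1,"x":0,"y":0,"z":-0.02,"roll":0},{"jaw":1,"x":0,"y":0,"z":-0.002,"roll":0},{"jaw":1,"x":0,"y":0,"z":0,"roll":0},{"jaw":0,"x":0,"y":0,"z":0,"roll":0},{"jaw":0,"x":0,"y":0,"z":0,"roll":0},{"jaw":0,"x":0,"y":0,"z":0,"roll":0},{"jaw":0,"x":0,"y":0,"z":0,"roll":0},{"jaw":0,"x":0,"y":0,"z":0,"roll":0},{"jaw":0,"x":0,"y":0,"z":0,"roll":0}]'
```

```text
t: 3.4
tcp_pos: [0.4178, 0.216, 0.1757]
tcp_rot: [[-0.917, 0.398, 0.005], [0.398, 0.917, 0.002], [-0.004, 0.004, -1.0]]
ft_force: [-1.8, -0.5, 7.1]
finger_gap: 0.0594
finger_force: 63.4
```

```bash
python3 -m inch '[{"jaw":0,"x":0,"y":0,"z":0.015,"roll":0},{"jaw":0,"x":0,"y":0,"z":0.03,"roll":0},{"jaw":0,"x":0,"y":0,"z":0.03,"roll":0},{"jaw":0,"x":0,"y":0,"z":0,"roll":0},{"jaw":0,"x":0,"y":0,"z":0,"roll":0},{"jaw":0,"x":0,"y":0,"z":0,"roll":0}]'
python3 - <<'E'
from look import *
s=r.get_state(); print(s["ft_force"],s["tcp_pos"])
p,P=look("wrist","w4")
E
```

```text
t: 3.9
tcp_pos: [0.4162, 0.2154, 0.2485]
tcp_rot: [[-0.917, 0.398, 0.002], [0.398, 0.917, 0.001], [-0.001, 0.001, -1.0]]
ft_force: [-0.8, -0.1, -0.6]
finger_gap: 0.0593
finger_force: 65.1
[-0.78842518 -0.0533949  -0.64622346] [0.41616094 0.21541456 0.24853228]
```

View pics/w4.png

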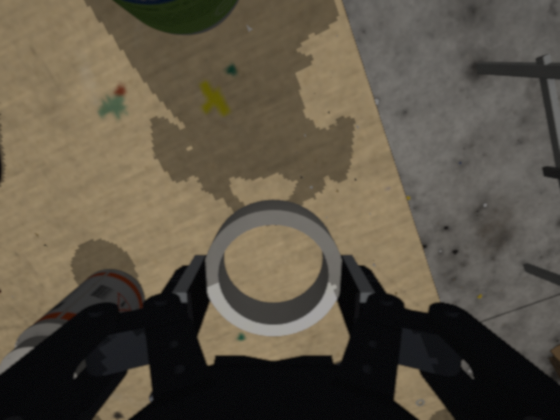

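The tape is held level between the pads, with its ring at (275,268). I'll measure its offset from the TCP and then go to the hub.

```bash
python3 - <<'E'
from h import *
f=np.load("w4.npz");p=f["p"].astype(int);K=f["K"];T=f["camera_from_world"]
P=cloud(f["d"],K,T); S=P[200:340,195:350]; ok=(f["d"][200:340,195:350]>.05)&(S[...,2]>.05)
for a in(range(225,330,20)):
  col=[round(float(P[y,a,2]),3) for y in range(200,340,8)]; print(a,col)
v,u=np.nonzero((p.min(2)>125)&(P[...,2]>.075)&(P[...,2]<.11)); k=(u>205)&(u<345); uv=np.c_[u,v][k]
zt=np.median(P[uv[:,1],uv[:,0],2]); q=(ray(uv,zt,K,T)[:,:2]*1000).astype(np.float32); print(zt,len(uv),cv2.minEnclosingCircle(q),cv2.fitEllipse(cv2.convexHull(q)))
E
```

```text
225 [-0.001, -0.001, -0.001, 0.084, 0.091, 0.091, 0.092, -0.001, -0.001, 0.076, 0.081, 0.085, 0.09, 0.09, 0.091, -0.001, 0.0, -0.001]
245 [-0.001, 0.078, 0.091, 0.091, -0.001, -0.001, -0.001, -0.002, -0.001, 0.0, -0.0, -0.0, 0.074, 0.082, 0.088, 0.092, 0.09, -0.001]
265 [0.074, 0.088, 0.092, 0.091, -0.0, -0.001, -0.0, 0.0, -0.001, -0.001, -0.001, -0.001, -0.0, 0.075, 0.082, 0.088, 0.09, -0.0]
285 [-0.001, 0.087, 0.093, 0.091, 0.0, 0.001, -0.001, 0.0, -0.001, -0.001, -0.001, -0.001, 0.0, 0.076, 0.081, 0.089, 0.091, -0.001]
305 [0.0, 0.075, 0.091, 0.092, 0.091, -0.0, 0.001, -0.001, -0.0, -0.0, 0.0, -0.001, 0.076, 0.083, 0.088, 0.09, 0.091, 0.0]
325 [-0.002, -0.0, -0.0, -0.001, 0.091, 0.091, 0.091, 0.091, 0.081, 0.082, 0.085, 0.088, 0.091, 0.09, 0.09, -0.002, -0.001, -0.001]
0.09103031602672768 1896 ((421.30029296875, 212.86572265625), 28.901325225830078) ((421.80389404296875, 213.0275421142578), (43.11600112915039, 56.0728874206543), 155.9656524658203)
```

```bash
python3 - <<'E'
from h import *
f=np.load("w4.npz");K=f["K"];T=f["camera_from_world"]
P=cloud(f["d"],K,T); Z=P[...,2]; m=np.zeros(Z.shape,bool); m[200:340,225:325]=1; m&=(Z>.0885)&(Z<.095)
q=(P[m][:,:2]*1000).astype(np.float32); print(len(q),cv2.minEnclosingCircle(q),cv2.fitEllipse(cv2.convexHull(q)))
E
python3 -m inch '[{"jaw":0,"x":0.03,"y":0,"z":0.005,"roll":0},{"jaw":0,"x":0.03,"y":0,"z":0.005,"roll":0},{"jaw":0,"x":0.03,"y":0,"z":0.005,"roll":0},{"jaw":0,"x":0.03,"y":0,"z":0.0,"roll":0},{"jaw":0,"x":0,"y":0,"z":0.0,"roll":0},{"jaw":0,"x":0,"y":0,"z":0.0,"roll":0},{"jaw":0,"x":0,"y":0,"z":0.0,"roll":0}]'
python3 - <<'E'
from look import *
p,P=look("wrist","w5")
E
```

```text
3533 ((413.9916076660156, 216.5281219482422), 31.41044044494629) ((414.06304931640625, 216.8726348876953), (55.36669158935547, 63.91883850097656), 65.88288116455078)
t: 4.53
tcp_pos: [0.5348, 0.2151, 0.2607]
tcp_rot: [[-0.917, 0.399, -0.005], [0.399, 0.917, -0.001], [0.004, -0.003, -1.0]]
ft_force: [-0.0, -0.5, -1.0]
finger_gap: 0.0593
finger_force: 65.1
```

View pics/w5.png

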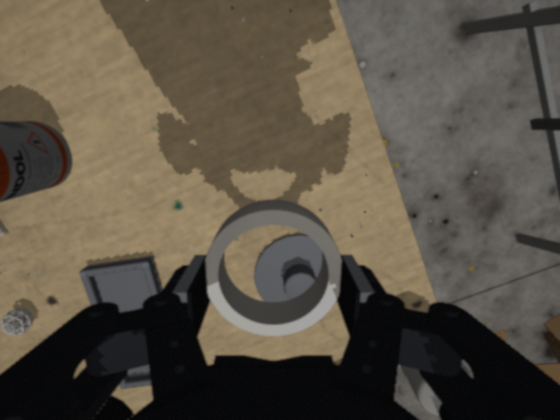

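The hub is visible through the ring at about (300,275). I'll measure it by depth.

```bash
python3 - <<'E'
from h import *
f=np.load("w5.npz");K=f["K"];T=f["camera_from_world"]
P=cloud(f["d"],K,T); Z=P[...,2]
for a,b in((.017,.026),(.0025,.007)):
    m=np.zeros(Z.shape,bool); m[225:335,225:340]=1; m&=(Z>a)&(Z<b)
    q=(P[m][:,:2]*1000).astype(np.float32); print(len(q),cv2.minEnclosingCircle(q),q.mean(0))
f=np.load("w2.npz");P=cloud(f["d"],f["K"],f["camera_from_world"]);Z=P[...,2]
for a,b in((.017,.026),(.0025,.007)):
    m=np.zeros(Z.shape,bool); m[245:305,285:350]=1; m&=(Z>a)&(Z<b)
    q=(P[m][:,:2]*1000).astype(np.float32); print(len(q),cv2.minEnclosingCircle(q),q.mean(0))
E
```

```text
611 ((586.9599609375, 213.5885467529297), 12.849372863769531) [583.0899  213.19704]
2463 ((577.6880493164062, 207.33016967773438), 32.576759338378906) [572.9481  207.48578]
218 ((587.0569458007812, 213.87142944335938), 12.830936431884766) [586.21515 214.04332]
1113 ((587.1369018554688, 213.66912841796875), 36.184871673583984) [585.09814 213.90837]
```

```bash
python3 -m inch '[{"jaw":0,"x":0.027,"y":-0.001,"z":0,"roll":0},{"jaw":0,"x":0.026,"y":-0.001,"z":0,"roll":0},{"jaw":0,"x":0,"y":0,"z":0,"roll":0},{"jaw":0,"x":0,"y":0,"z":-0.03,"roll":0},{"jaw":0,"x":0,"y":0,"z":-0.02,"roll":0},{"jaw":0,"x":0,"y":0,"z":-0.008,"roll":0},{"jaw":0,"x":0,"y":0,"z":0,"roll":0},{"jaw":0,"x":0,"y":0,"z":0,"roll":0},{"jaw":0,"x":0,"y":0,"z":0,"roll":0}]'
python3 - <<'E'
from look import *
print(r.get_state()["tcp_pos"]); p,P=look("wrist","w6"); Z=P[...,2]
for a,b in((.018,.0225),(.038,.046)):
    m=np.zeros(Z.shape,bool); m[200:340,225:325]=1; m&=(Z>a)&(Z<b)
    q=(P[m][:,:2]*1000).astype(np.float32); print(len(q),cv2.minEnclosingCircle(q))
E
```

```text
t: 5.33
tcp_pos: [0.5894, 0.2137, 0.2061]
tcp_rot: [[-0.917, 0.398, 0.002], [0.398, 0.917, 0.0], [-0.002, 0.001, -1.0]]
ft_force: [0.7, -0.1, -0.5]
finger_gap: 0.0592
finger_force: 65.1
[0.58935902 0.21369752 0.20609843]
1628 ((587.274658203125, 213.8982391357422), 12.809170722961426)
1492 ((584.2525634765625, 216.19667053222656), 28.798728942871094)
```

```bash
python3 -m inch '[{"jaw":0,"x":0,"y":-0.001,"z":-0.012,"roll":0},{"jaw":0,"x":0,"y":0,"z":-0.009,"roll":0},{"jaw":0,"x":0,"y":0,"z":-0.005,"roll":0},{"jaw":0,"x":0,"y":0,"z":0,"roll":0},{"jaw":0,"x":0,"y":0,"z":0,"roll":0},{"jaw":1,"x":0,"y":0,"z":0,"roll":0},{"jaw":1,"x":0,"y":0,"z":0,"roll":0},{"jaw":1,"x":0,"y":0,"z":0,"roll":0},{"jaw":1,"x":0,"y":0,"z":0,"roll":0},{"jaw":1,"x":0,"y":0,"z":0.01,"roll":0},{"jaw":1,"x":0,"y":0,"z":0.03,"roll":0},{"jaw":1,"x":0,"y":0,"z":0.035,"roll":0},{"jaw":1,"x":0,"y":0,"z":0.035,"roll":0},{"jaw":1,"x":0,"y":0,"z":0,"roll":0},{"jaw":1,"x":0,"y":0,"z":0,"roll":0}]'
python3 - <<'E'
from look import *
print(r.get_state()["tcp_pos"]); p,P=look("wrist","w7"); Z=P[...,2]
from meas import meas
for a,b in((.019,.026),):
    m=np.zeros(Z.shape,bool); m[150:340,205:345]=1; m&=(Z>a)&(Z<b)
    q=P[m]; q=q[np.hypot(q[:,0]-.587,q[:,1]-.214)<.05]; i=np.hypot(q[:,0]-.587,q[:,1]-.214)<.014; print(q[i].mean(0),q[~i].mean(0),cv2.minEnclosingCircle((q[~i][:,:2]*1000).astype(np.float32)),np.percentile(q[~i][:,2],[5,50,95]))
E
```

```text
t: 6.63
tcp_pos: [0.5905, 0.2127, 0.2931]
tcp_rot: [[-0.917, 0.398, 0.008], [0.398, 0.917, 0.002], [-0.007, 0.005, -1.0]]
ft_force: [-0.7, -0.4, -0.1]
finger_gap: 0.0853
finger_force: 0.0
[0.59054021 0.212738   0.29305691]
[0.58712601 0.21404632 0.02067584] [0.58570674 0.21374077 0.02220692] ((586.8272705078125, 213.42051696777344), 31.143417358398438) [0.02088238 0.02226406 0.02338235]
```

The tape lies flat on the plate, centred, with its top at 22–23 mm. Next is the can.

```bash
python3 -m inch '[{"jaw":1,"x":-0.028,"y":-0.023,"z":0.01,"roll":0},{"jaw":1,"x":-0.028,"y":-0.023,"z":0.01,"roll":0},{"jaw":1,"x":-0.028,"y":-0.023,"z":0.01,"roll":0},{"jaw":1,"x":-0.028,"y":-0.023,"z":0.01,"roll":0},{"jaw":1,"x":-0.028,"y":-0.023,"z":0,"roll":0},{"jaw":1,"x":-0.028,"y":-0.023,"z":0,"roll":0},{"jaw":1,"x":0,"y":0,"z":0,"roll":0},{"jaw":1,"x":0,"y":0,"z":0,"roll":0},{"jaw":1,"x":0,"y":0,"z":0,"roll":0}]'
python3 - <<'E'
from look import *
print(r.get_state()["tcp_pos"]); p,P=look("wrist","w8"); Z=P[...,2]
m=(Z>.078)&(Z<.09)&(np.hypot(P[...,0]-.422,P[...,1]-.075)<.04); q=P[m]; print(len(q),cv2.minEnclosingCircle((q[:,:2]*1000).astype(np.float32)),q[:,2].mean())
E
```

```text
t: 7.43
tcp_pos: [0.4209, 0.0743, 0.3279]
tcp_rot: [[-0.917, 0.399, -0.001], [0.399, 0.917, 0.0], [0.001, -0.0, -1.0]]
ft_force: [0.3, 0.7, -0.5]
finger_gap: 0.0853
finger_force: 0.0
[0.42090668 0.07432738 0.32790739]
2487 ((424.02374267578125, 77.18185424804688), 20.81503677368164) 0.08202281993467789
```

```bash
python3 -m inch '[{"jaw":1,"x":0.003,"y":0.002,"z":-0.02,"roll":0},{"jaw":1,"x":0,"y":0,"z":-0.03,"roll":0},{"jaw":1,"x":0,"y":0,"z":-0.03,"roll":0},{"jaw":1,"x":0,"y":0,"z":-0.03,"roll":0},{"jaw":1,"x":0,"y":0,"z":-0.015,"roll":0},{"jaw":1,"x":0,"y":0,"z":0,"roll":0},{"jaw":1,"x":0,"y":0,"z":0,"roll":0},{"jaw":-0.4,"x":0,"y":0,"z":0,"roll":0},{"jaw":-0.4,"x":0,"y":0,"z":0,"roll":0},{"jaw":-0.4,"x":0,"y":0,"z":0,"roll":0},{"jaw":-0.4,"x":0,"y":0,"z":0,"roll":0},{"jaw":-0.4,"x":0,"y":0,"z":0,"roll":0},{"jaw":-0.4,"x":0,"y":0,"z":0,"roll":0},{"jaw":-0.4,"x":0,"y":0,"z":0,"roll":0}]'
```

```text
t: 8.65
tcp_pos: [0.4253, 0.0764, 0.2054]
tcp_rot: [[-0.917, 0.398, 0.004], [0.398, 0.917, -0.0], [-0.004, 0.002, -1.0]]
ft_force: [-0.2, 0.9, 6.0]
finger_gap: 0.0472
finger_force: 61.7
```

```bash
python3 -m inch '[{"jaw":-0.4,"x":0,"y":0,"z":0.02,"roll":0},{"jaw":-0.4,"x":0,"y":0,"z":0.03,"roll":0},{"jaw":-0.4,"x":0.002,"y":-0.03,"z":0.01,"roll":0},{"jaw":-0.4,"x":0.002,"y":-0.03,"z":0,"roll":0},{"jaw":-0.4,"x":0.002,"y":-0.03,"z":0,"roll":0},{"jaw":-0.4,"x":0.002,"y":-0.03,"z":0,"roll":0},{"jaw":-0.4,"x":0,"y":-0.02,"z":0,"roll":0},{"jaw":-0.4,"x":0,"y":0,"z":0,"roll":0},{"jaw":-0.4,"x":0,"y":0,"z":0,"roll":0},{"jaw":-0.4,"x":0,"y":0,"z":0,"roll":0}]'
python3 - <<'E'
from look import *
s=r.get_state();print(s["tcp_pos"],s["ft_force"]); p,P=look("wrist","w9"); Z=P[...,2]
m=(Z>.009)&(Z<.018)&(np.hypot(P[...,0]-.433,P[...,1]+.113)<.055); q=P[m]; print(len(q),cv2.minEnclosingCircle((q[:,:2]*1000).astype(np.float32)))
m=(Z>.125)&(Z<.16)&(np.hypot(P[...,0]-s["tcp_pos"][0],P[...,1]-s["tcp_pos"][1])<.03); q=P[m]; print(len(q),cv2.minEnclosingCircle((q[:,:2]*1000).astype(np.float32)),np.percentile(q[:,2],[5,50,95]))
E
```

```text
t: 9.48
tcp_pos: [0.4316, -0.0633, 0.2634]
tcp_rot: [[-0.917, 0.399, -0.001], [0.399, 0.917, 0.001], [0.001, 0.0, -1.0]]
ft_force: [-0.1, -0.3, -1.1]
finger_gap: 0.0477
finger_force: 62.7
[ 0.43160505 -0.06325483  0.26340157] [-0.12667813 -0.29926348 -1.11228535]
1219 ((431.980224609375, -114.04136657714844), 38.24646759033203)
13857 ((427.73028564453125, -61.628360748291016), 28.837961196899414) [0.12556462 0.13972428 0.14602995]
```

View pics/w9.png

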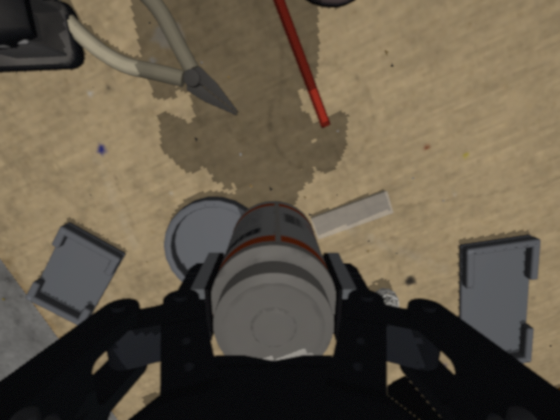

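The can is held upright at (273,300), and the well is partly visible at (210,240). I'll fit the cap to get its offset from the TCP.

```bash
python3 - <<'E'
from h import *
f=np.load("w9.npz");P=cloud(f["d"],f["K"],f["camera_from_world"]);Z=P[...,2]
m=(Z>.1375)&(Z<.16)&(np.hypot(P[...,0]-.4316,P[...,1]+.0633)<.04); m[:, :205]=0; m[:,345:]=0
print(np.histogram(Z[m],bins=8))
m&=(Z>.1365)&(Z<.147); m&=(np.indices(Z.shape)[0]<355)
v,u=np.nonzero(m); q=P[m]; print(u.min(),u.max(),v.min(),v.max(),cv2.minEnclosingCircle((q[:,:2]*1000).astype(np.float32)))
E
```

```text
(array([5651, 3163,    0,    3,    0,    1,   25,   50]), array([0.13750216, 0.14030611, 0.14311005, 0.145914  , 0.14871795,
       0.15152189, 0.15432584, 0.15712979, 0.15993373]))
214 344 269 354 ((430.1473083496094, -60.87979507446289), 22.369585037231445)
```

```bash
python3 -m inch '[{"jaw":-0.4,"x":0.002,"y":-0.026,"z":0,"roll":0},{"jaw":-0.4,"x":0,"y":-0.026,"z":0,"roll":0},{"jaw":-0.4,"x":0,"y":0,"z":0,"roll":0},{"jaw":-0.4,"x":0,"y":0,"z":-0.02,"roll":0},{"jaw":-0.4,"x":0,"y":0,"z":-0.015,"roll":0},{"jaw":-0.4,"x":0,"y":0,"z":-0.01,"roll":0},{"jaw":-0.4,"x":0,"y":0,"z":-0.006,"roll":0},{"jaw":-0.4,"x":0,"y":0,"z":-0.002,"roll":0},{"jaw":-0.4,"x":0,"y":0,"z":0,"roll":0},{"jaw":-0.4,"x":0,"y":0,"z":0,"roll":0},{"jaw":-0.4,"x":0,"y":0,"z":0,"roll":0}]'
```

```text
t: 10.45
tcp_pos: [0.4347, -0.1157, 0.2115]
tcp_rot: [[-0.917, 0.398, 0.002], [0.398, 0.917, -0.001], [-0.002, -0.0, -1.0]]
ft_force: [0.5, -0.4, -2.8]
finger_gap: 0.0473
finger_force: 63.0
```

```bash
python3 -m inch '[{"jaw":-0.4,"x":-0.001,"y":0,"z":-0.002,"roll":0},{"jaw":-0.4,"x":0,"y":0,"z":0,"roll":0},{"jaw":-0.4,"x":0,"y":0,"z":0,"roll":0}]'; python3 -m inch '[{"jaw":1,"x":0,"y":0,"z":0,"roll":0},{"jaw":1,"x":0,"y":0,"z":0,"roll":0},{"jaw":1,"x":0,"y":0,"z":0,"roll":0},{"jaw":1,"x":0,"y":0,"z":0,"roll":0},{"jaw":1,"x":0,"y":0,"z":0,"roll":0},{"jaw":1,"x":0,"y":0,"z":0.03,"roll":0},{"jaw":1,"x":0,"y":0,"z":0.04,"roll":0},{"jaw":1,"x":0,"y":0,"z":0.04,"roll":0},{"jaw":1,"x":0.03,"y":0.01,"z":0,"roll":-0.12},{"jaw":1,"x":0.03,"y":0,"z":0,"roll":-0.12},{"jaw":1,"x":0.03,"y":0,"z":0,"roll":-0.12},{"jaw":1,"x":0.02,"y":0,"z":0,"roll":-0.12},{"jaw":1,"x":0.015,"y":0,"z":0,"roll":-0.12},{"jaw":1,"x":0,"y":0,"z":0,"roll":-0.12},{"jaw":1,"x":0,"y":0,"z":0,"roll":-0.12},{"jaw":1,"x":0,"y":0,"z":0,"roll":-0.12},{"jaw":1,"x":0,"y":0,"z":0,"roll":-0.12},{"jaw":1,"x":0,"y":0,"z":0,"roll":-0.12}]'
python3 - <<'E'
from look import *
s=r.get_state();print(s["tcp_pos"],s["joint_positions"].round(0)); p,P=look("wrist","w10"); Z=P[...,2]
p2,P2=look("scene","s10"); z=P2[...,2]
m=(z>.082)&(z<.093)&(np.hypot(P2[...,0]-.433,P2[...,1]+.114)<.04); q=P2[m]; print(len(q),cv2.minEnclosingCircle((q[:,:2]*1000).astype(np.float32)),q[:,2].mean())
m=(Z>.007)&(Z<.018)&(np.hypot(P[...,0]-.568,P[...,1]+.114)<.035); q=P[m]; R=cv2.minAreaRect((q[:,:2]*1000).astype(np.float32)); b=cv2.boxPoints(R); print("eraser",len(q),R,(b[1]-b[0]),(b[2]-b[1]))
E
```

```text
t: 10.7
tcp_pos: [0.4337, -0.1159, 0.2094]
tcp_rot: [[-0.917, 0.399, 0.002], [0.399, 0.917, -0.001], [-0.002, -0.0, -1.0]]
ft_force: [0.2, 0.1, 0.0]
finger_gap: 0.0475
finger_force: 63.0
t: 12.2
tcp_pos: [0.558, -0.1055, 0.3183]
tcp_rot: [[0.045, 0.999, -0.001], [0.999, -0.045, 0.0], [0.0, -0.001, -1.0]]
ft_force: [-0.7, 0.2, -0.3]
finger_gap: 0.0853
finger_force: 0.0
[ 0.55802126 -0.10552721  0.31826633] [-19.  16.  94.  -0.  70. -17.]
336 ((429.5298156738281, -116.79279327392578), 21.36142921447754) 0.08591997382093436
eraser 1068 ((570.3673706054688, -113.91516876220703), (44.79250717163086, 20.88118553161621), 64.49732971191406) [18.84668  -8.990463] [19.285522 40.42816 ]
```

View pics/w10.png

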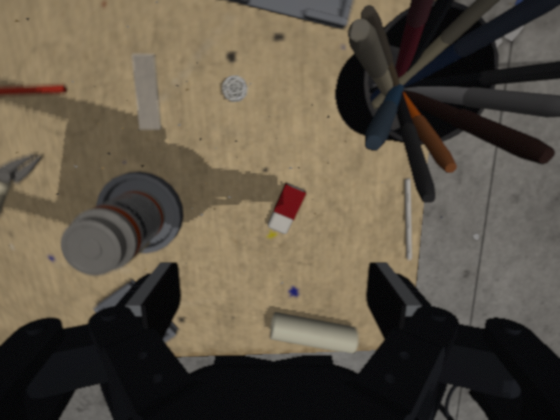

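The can stands in the well, 4 mm or less off centre. The eraser is at (288,208), with pencils leaning out at (425,190), so I'll check clearance.

```bash
python3 - <<'E'
from h import *
e=np.array([.570,-.114]); y=np.array([np.cos(np.radians(-25.5)),np.sin(np.radians(-25.5))]); x=np.array([-y[1],y[0]])
for n in("w10","s10"):
    f=np.load(n+".npz");P=cloud(f["d"],f["K"],f["camera_from_world"]);P[f["d"]<.05]=np.nan
    if n=="w10": P[250:]=np.nan
    Q=P.reshape(-1,3);Q=Q[(Q[:,2]>.05)&(Q[:,2]<.25)];d=Q[:,:2]-e
    for lo in(.05,.09,.13,.16):
        k=(Q[:,2]>lo)&(Q[:,2]<lo+.04)&(np.hypot(*d.T)<.13)
        if k.sum()>3: i=np.argmin(np.hypot(*d[k].T)); print(n,lo,"near r %.3f"%np.hypot(*d[k][i]),"tool y %.3f x %.3f"%(d[k][i]@y,d[k][i]@x),Q[k][i].round(3), "minYx", (d[k]@x).min().round(3))
E
```

```text
w10 0.05 near r 0.090 tool y 0.022 x 0.087 [ 0.627 -0.044  0.053] minYx -0.066
w10 0.09 near r 0.078 tool y 0.033 x 0.070 [ 0.63  -0.065  0.13 ] minYx 0.07
w10 0.13 near r 0.070 tool y 0.035 x 0.061 [ 0.628 -0.074  0.147] minYx 0.061
w10 0.16 near r 0.107 tool y -0.022 x 0.105 [ 0.595 -0.01   0.16 ] minYx 0.105
s10 0.05 near r 0.086 tool y 0.023 x 0.083 [ 0.626 -0.049  0.054] minYx -0.077
s10 0.09 near r 0.074 tool y 0.006 x 0.074 [ 0.607 -0.05   0.129] minYx 0.067
s10 0.13 near r 0.028 tool y 0.025 x 0.013 [ 0.598 -0.113  0.161] minYx -0.029
s10 0.16 near r 0.027 tool y 0.026 x 0.008 [ 0.597 -0.118  0.179] minYx -0.031
```

Pencils sit 61 mm from the grasp axis on the camera side, so I'll turn the other way, to yaw ≈137°. That stays inside joint 6's range, the camera faces away from the cup, and the jaws will align the eraser.

```bash
python3 -m inch '[{"jaw":1,"x":0,"y":0,"z":0.015,"roll":0.122},{"jaw":1,"x":0,"y":0,"z":0.015,"roll":0.122},{"jaw":1,"x":0.006,"y":-0.004,"z":0,"roll":0.122},{"jaw":1,"x":0.006,"y":-0.004,"z":0,"roll":0.122},{"jaw":1,"x":0,"y":0,"z":0,"roll":0.122},{"jaw":1,"x":0,"y":0,"z":0,"roll":0.122},{"jaw":1,"x":0,"y":0,"z":0,"roll":0.122},{"jaw":1,"x":0,"y":0,"z":0,"roll":0.122},{"jaw":1,"x":0,"y":0,"z":0,"roll":0.122},{"jaw":1,"x":0,"y":0,"z":0,"roll":0.122},{"jaw":1,"x":0,"y":0,"z":0,"roll":0.122},{"jaw":1,"x":0,"y":0,"z":0,"roll":0.122},{"jaw":1,"x":0,"y":0,"z":0,"roll":0.122},{"jaw":0.2,"x":0,"y":0,"z":0,"roll":0.122},{"jaw":0.2,"x":0,"y":0,"z":0,"roll":0.122},{"jaw":0.2,"x":0,"y":0,"z":0,"roll":0.122},{"jaw":0.2,"x":0,"y":0,"z":0,"roll":0.122},{"jaw":0.2,"x":0,"y":0,"z":0,"roll":0.122},{"jaw":0.2,"x":0,"y":0,"z":0,"roll":0.122},{"jaw":0.2,"x":0,"y":0,"z":0,"roll":0.122}]'; python3 -m inch '[{"jaw":0.2,"x":0,"y":0,"z":0,"roll":0},{"jaw":0.2,"x":0,"y":0,"z":0,"roll":0}]'
python3 - <<'E'
from look import *
s=r.get_state();print(s["joint_positions"].round(1)); p,P=look("wrist","w11"); Z=P[...,2]
m=(Z>.007)&(Z<.018)&(np.hypot(P[...,0]-.568,P[...,1]+.114)<.035); q=P[m]; R=cv2.minAreaRect((q[:,:2]*1000).astype(np.float32)); b=cv2.boxPoints(R); print("eraser",len(q),R,(b[1]-b[0]),(b[2]-b[1]))
E
```

```text
t: 13.97
tcp_pos: [0.57, -0.1136, 0.3485]
tcp_rot: [[-0.668, -0.744, -0.0], [-0.744, 0.668, 0.0], [0.0, 0.0, -1.0]]
ft_force: [0.2, -0.6, -0.5]
finger_gap: 0.0512
finger_force: 0.0
t: 14.13
tcp_pos: [0.57, -0.1136, 0.3485]
tcp_rot: [[-0.676, -0.737, -0.0], [-0.737, 0.676, 0.0], [0.0, 0.0, -1.0]]
ft_force: [-0.1, -0.7, -0.2]
finger_gap: 0.0513
finger_force: 0.0
[ -19.8   15.5   90.8    0.    73.8 -157.3]
eraser 902 ((569.5154418945312, -114.14799499511719), (44.62196731567383, 20.609376907348633), 64.34357452392578) [18.577393 -8.923309] [19.32019  40.222534]
```

```bash
python3 -m inch '[{"jaw":0.2,"x":0,"y":0,"z":-0.03,"roll":0},{"jaw":0.2,"x":0,"y":0,"z":-0.03,"roll":0},{"jaw":0.2,"x":0,"y":0,"z":-0.03,"roll":0},{"jaw":0.2,"x":0,"y":0,"z":-0.03,"roll":0},{"jaw":0.2,"x":0,"y":0,"z":-0.03,"roll":0},{"jaw":0.2,"x":0,"y":0,"z":-0.014,"roll":0},{"jaw":0.2,"x":0,"y":0,"z":-0.007,"roll":0},{"jaw":0.2,"x":0,"y":0,"z":0,"roll":0},{"jaw":0.2,"x":0,"y":0,"z":0,"roll":0},{"jaw":0.2,"x":0,"y":0,"z":0,"roll":0}]'; python3 -m inch '[{"jaw":-0.8,"x":0,"y":0,"z":0,"roll":0},{"jaw":-0.8,"x":0,"y":0,"z":0,"roll":0},{"jaw":-0.8,"x":0,"y":0,"z":0,"roll":0},{"jaw":-0.8,"x":0,"y":0,"z":0,"roll":0},{"jaw":-0.8,"x":0,"y":0,"z":0,"roll":0},{"jaw":-0.8,"x":0,"y":0,"z":0,"roll":0}]'
```

```text
t: 15.02
tcp_pos: [0.5712, -0.114, 0.1794]
tcp_rot: [[-0.675, -0.738, 0.003], [-0.738, 0.675, -0.001], [-0.001, -0.003, -1.0]]
ft_force: [-0.0, 0.1, 1.1]
finger_gap: 0.0513
finger_force: 0.0
t: 15.52
tcp_pos: [0.5709, -0.1139, 0.1793]
tcp_rot: [[-0.675, -0.738, 0.003], [-0.738, 0.675, -0.001], [-0.001, -0.003, -1.0]]
ft_force: [-1.0, -0.7, 6.8]
finger_gap: 0.0185
finger_force: 59.3
```

```bash
python3 -m inch '[{"jaw":-0.8,"x":0,"y":0,"z":0.02,"roll":0},{"jaw":-0.8,"x":0,"y":0,"z":0.035,"roll":0},{"jaw":-0.8,"x":0,"y":0,"z":0.035,"roll":0},{"jaw":-0.8,"x":0,"y":0,"z":0.03,"roll":0},{"jaw":-0.8,"x":-0.011,"y":-0.008,"z":0,"roll":-0.1205},{"jaw":-0.8,"x":-0.011,"y":-0.008,"z":0,"roll":-0.1205},{"jaw":-0.8,"x":-0.011,"y":-0.008,"z":0,"roll":-0.1205},{"jaw":-0.8,"x":-0.011,"y":-0.008,"z":0,"roll":-0.1205},{"jaw":-0.8,"x":-0.011,"y":-0.008,"z":0,"roll":-0.1205},{"jaw":-0.8,"x":-0.011,"y":-0.008,"z":0,"roll":-0.1205},{"jaw":-0.8,"x":-0.011,"y":-0.008,"z":0,"roll":-0.1205},{"jaw":-0.8,"x":-0.011,"y":-0.008,"z":0,"roll":-0.1205},{"jaw":-0.8,"x":-0.011,"y":-0.008,"z":0,"roll":-0.1205},{"jaw":-0.8,"x":-0.011,"y":-0.008,"z":0,"roll":-0.1205},{"jaw":-0.8,"x":-0.011,"y":-0.008,"z":0,"roll":-0.1205},{"jaw":-0.8,"x":-0.011,"y":-0.008,"z":0,"roll":-0.1205},{"jaw":-0.8,"x":-0.011,"y":-0.008,"z":0,"roll":-0.1205},{"jaw":-0.8,"x":-0.011,"y":-0.008,"z":0,"roll":-0.1205},{"jaw":-0.8,"x":-0.004,"y":-0.003,"z":0,"roll":-0.1205}]'; python3 -m inch '[{"jaw":-0.8,"x":0,"y":0,"z":0,"roll":0},{"jaw":-0.8,"x":0,"y":0,"z":0,"roll":0},{"jaw":-0.8,"x":0,"y":0,"z":0,"roll":0}]'
python3 - <<'E'
from look import *
s=r.get_state();t=s["tcp_pos"]; p,P=look("wrist","w12"); Z=P[...,2]
def rect(m):
    q=P[m]; R=cv2.minAreaRect((q[:,:2]*1000).astype(np.float32)); b=cv2.boxPoints(R);e=max((b[1]-b[0],b[2]-b[1]),key=np.linalg.norm); print(len(q),R[:2],np.degrees(np.arctan2(e[1],e[0])),np.percentile(q[:,2],[5,50,95]))
rect((Z>.008)&(Z<.016)&(np.hypot(P[...,0]-.411,P[...,1]+.228)<.055))
m=(Z>t[2]-.1793+.006)&(Z<t[2]-.1793+.02)&(np.hypot(P[...,0]-t[0],P[...,1]-t[1])<.035); rect(m)
E
```

```text
t: 17.1
tcp_pos: [0.4108, -0.2291, 0.2975]
tcp_rot: [[-0.553, 0.833, -0.001], [0.833, 0.553, -0.0], [0.0, -0.001, -1.0]]
ft_force: [0.4, -0.2, 0.1]
finger_gap: 0.0186
finger_force: 58.8
t: 17.35
tcp_pos: [0.4123, -0.2284, 0.2977]
tcp_rot: [[-0.561, 0.828, 0.0], [0.828, 0.561, 0.0], [-0.0, 0.0, -1.0]]
ft_force: [0.6, -0.3, -0.8]
finger_gap: 0.0188
finger_force: 58.8
966 ((413.4157409667969, -226.43148803710938), (48.82754898071289, 72.6026382446289)) -56.863255 [0.00945227 0.01118094 0.01230866]
4108 ((412.7237854003906, -228.00411987304688), (42.40610122680664, 44.888484954833984)) -14.520751 [0.12822866 0.13018001 0.13552696]
```

View pics/w12.png

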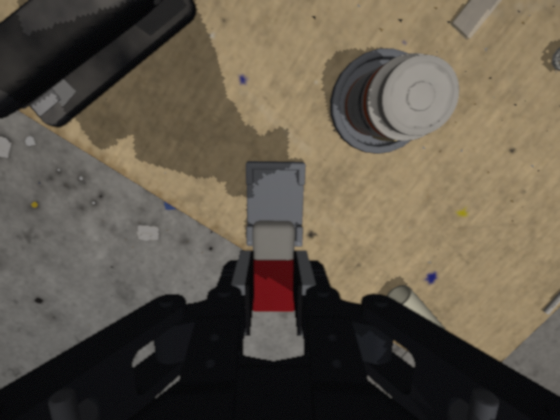

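The eraser is held straight at (273,267), above the tray at (275,205). I'll measure its offset along the tool x axis.

```bash
python3 - <<'E'
from h import *
f=np.load("w12.npz");K=f["K"];T=f["camera_from_world"];P=cloud(f["d"],K,T);Z=P[...,2]
m=np.zeros(Z.shape,bool);m[190:350,256:291]=1;m&=(Z>.127)&(Z<.136)
v,u=np.nonzero(m);print(v.min(),v.max()); q=P[m];R=cv2.minAreaRect((q[:,:2]*1000).astype(np.float32));print(R,np.median(q[:,2]))
t=np.array([.4123,-.2284]);x=np.array([-.561,.828]);d=(np.array(R[0])/1000-t);print(d@x,d@np.array([.828,.561]))
E
```

```text
224 311
((412.1097106933594, -227.7232208251953), (16.844707489013672, 45.22465133666992), 34.393062591552734) 0.13011531828978323
0.0006671254577636641 0.00022211357116700274
```

```bash
python3 -m inch '[{"jaw":-0.8,"x":0.001,"y":0.0015,"z":-0.03,"roll":0},{"jaw":-0.8,"x":0,"y":0,"z":-0.03,"roll":0},{"jaw":-0.8,"x":0,"y":0,"z":-0.025,"roll":0},{"jaw":-0.8,"x":0,"y":0,"z":-0.015,"roll":0},{"jaw":-0.8,"x":0,"y":0,"z":-0.009,"roll":0},{"jaw":-0.8,"x":0,"y":0,"z":-0.004,"roll":0},{"jaw":-0.8,"x":0,"y":0,"z":0,"roll":0},{"jaw":-0.8,"x":0,"y":0,"z":0,"roll":0},{"jaw":-0.8,"x":0,"y":0,"z":0,"roll":0}]'
```

```text
t: 18.15
tcp_pos: [0.4138, -0.2276, 0.1857]
tcp_rot: [[-0.56, 0.829, 0.002], [0.829, 0.56, -0.002], [-0.003, 0.001, -1.0]]
ft_force: [-0.1, -0.5, -0.8]
finger_gap: 0.0182
finger_force: 58.8
```

```bash
python3 -m inch '[{"jaw":-0.8,"x":0,"y":0,"z":-0.002,"roll":0},{"jaw":-0.8,"x":0,"y":0,"z":0,"roll":0},{"jaw":0,"x":0,"y":0,"z":0,"roll":0},{"jaw":0,"x":0,"y":0,"z":0,"roll":0},{"jaw":0,"x":0,"y":0,"z":0,"roll":0},{"jaw":0,"x":0,"y":0,"z":0,"roll":0},{"jaw":0,"x":0,"y":0,"z":0.02,"roll":0},{"jaw":0,"x":0,"y":0,"z":0.035,"roll":0},{"jaw":0,"x":0,"y":0,"z":0.035,"roll":0},{"jaw":0,"x":0,"y":0,"z":0.035,"roll":0},{"jaw":0.4,"x":0.03,"y":-0.003,"z":0,"roll":0.118},{"jaw":0.4,"x":0.03,"y":-0.003,"z":0,"roll":0.118},{"jaw":0.4,"x":0.03,"y":-0.003,"z":0,"roll":0.118},{"jaw":0.4,"x":0.03,"y":-0.003,"z":0,"roll":0.118},{"jaw":0.4,"x":0.03,"y":-0.003,"z":0,"roll":0.118},{"jaw":0.4,"x":0.027,"y":-0.003,"z":0,"roll":0.118},{"jaw":0.4,"x":0,"y":0,"z":0,"roll":0},{"jaw":0.4,"x":0,"y":0,"z":0,"roll":0},{"jaw":0.4,"x":0,"y":0,"z":0,"roll":0}]'
python3 - <<'E'
from look import *
def rect(P,m):
    q=P[m]; R=cv2.minAreaRect((q[:,:2]*1000).astype(np.float32)); b=cv2.boxPoints(R);e=max((b[1]-b[0],b[2]-b[1]),key=np.linalg.norm); print(len(q),R[:2],np.degrees(np.arctan2(e[1],e[0])),np.percentile(q[:,2],[5,50,95]))
p,P=look("wrist","w13"); Z=P[...,2]
rect(P,(Z>.01)&(Z<.035)&(np.hypot(P[...,0]-.592,P[...,1]+.245)<.06))
p,P=look("scene","s13"); Z=P[...,2]
m=np.zeros(Z.shape,bool);pp=p.astype(int);m[290:350,275:345]=1
red=(pp[...,0]>pp[...,1]*1.8)&m; print(red.sum()); rect(P,red)
rect(P,(Z>.0145)&(Z<.022)&m)
cv2.imwrite("pics/s13c.png",cv2.resize(p[170:350,160:440,::-1],None,fx=2.5,fy=2.5))
E
```

```text
t: 19.73
tcp_pos: [0.5894, -0.2449, 0.3069]
tcp_rot: [[-0.964, 0.267, -0.002], [0.267, 0.964, 0.001], [0.002, 0.0, -1.0]]
ft_force: [0.1, 0.2, -0.4]
finger_gap: 0.0599
finger_force: 0.0
2998 ((593.8519287109375, -243.61070251464844), (26.56110382080078, 85.07848358154297)) -14.11775 [0.01712722 0.02416274 0.02639057]
237
237 ((415.4855651855469, -234.67813110351562), (21.801660537719727, 26.01628875732422)) -54.62624 [nan nan nan]
262 ((411.3520202636719, -228.28207397460938), (22.71428680419922, 44.05398941040039)) -53.90052 [0.01479391 0.01597331 0.01728877]
```

View pics/s13c.png

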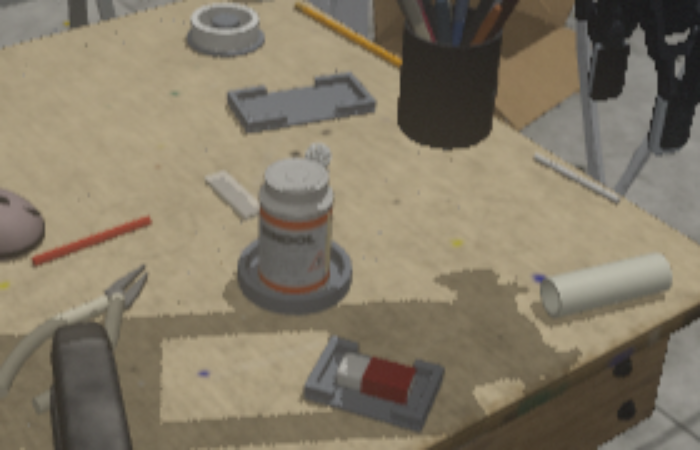

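The tape, can and eraser are all seated in their holders. The pipe measures (0.594,-0.244), direction -14°, so I'll descend and grip it.

```bash
python3 -m inch '[{"jaw":0.4,"x":0.004,"y":0.001,"z":-0.03,"roll":0},{"jaw":0.4,"x":0,"y":0,"z":-0.03,"roll":0},{"jaw":0.4,"x":0,"y":0,"z":-0.03,"roll":0},{"jaw":0.4,"x":0,"y":0,"z":-0.025,"roll":0},{"jaw":0.4,"x":0,"y":0,"z":-0.015,"roll":0},{"jaw":0.4,"x":0,"y":0,"z":0,"roll":0},{"jaw":0.4,"x":0,"y":0,"z":0,"roll":0},{"jaw":-0.7,"x":0,"y":0,"z":0,"roll":0},{"jaw":-0.7,"x":0,"y":0,"z":0,"roll":0},{"jaw":-0.7,"x":0,"y":0,"z":0,"roll":0},{"jaw":-0.7,"x":0,"y":0,"z":0,"roll":0},{"jaw":-0.7,"x":0,"y":0,"z":0,"roll":0},{"jaw":-0.7,"x":0,"y":0,"z":0,"roll":0},{"jaw":-0.7,"x":0,"y":0,"z":0,"roll":0}]'
```

```text
t: 21.0
tcp_pos: [0.5953, -0.2448, 0.1804]
tcp_rot: [[-0.964, 0.266, 0.004], [0.266, 0.964, -0.002], [-0.005, -0.001, -1.0]]
ft_force: [-1.2, 0.0, 6.9]
finger_gap: 0.0255
finger_force: 61.8
```

```bash
python3 -m inch '[{"jaw":-0.7,"x":0,"y":0,"z":0.02,"roll":0},{"jaw":-0.7,"x":0,"y":0,"z":0.04,"roll":0},{"jaw":-0.7,"x":0,"y":0,"z":0.04,"roll":0},{"jaw":-0.7,"x":-0.02,"y":0,"z":0.03,"roll":0},{"jaw":-0.7,"x":-0.025,"y":0,"z":0.03,"roll":0},{"jaw":-0.7,"x":-0.025,"y":0.02,"z":0.015,"roll":0},{"jaw":-0.7,"x":-0.02,"y":0.03,"z":0,"roll":0},{"jaw":-0.7,"x":0,"y":0.035,"z":0,"roll":0},{"jaw":-0.7,"x":0,"y":0.035,"z":0,"roll":0},{"jaw":-0.7,"x":0,"y":0.035,"z":0,"roll":0},{"jaw":-0.7,"x":0,"y":0.035,"z":0,"roll":0},{"jaw":-0.7,"x":0,"y":0.035,"z":0,"roll":0},{"jaw":-0.7,"x":0,"y":0.035,"z":0,"roll":0},{"jaw":-0.7,"x":0,"y":0.035,"z":0,"roll":0},{"jaw":-0.7,"x":0,"y":0.025,"z":0,"roll":0},{"jaw":-0.7,"x":0,"y":0,"z":0,"roll":0},{"jaw":-0.7,"x":0,"y":0,"z":0,"roll":0},{"jaw":-0.7,"x":0,"y":0,"z":0,"roll":0}]'
python3 - <<'E'
from look import *
p,P=look("wrist","w14"); Z=P[...,2]; s=r.get_state(); t=s["tcp_pos"]; print(t,s["tcp_rot"][:2,1])
def rect(m):
    q=P[m]; R=cv2.minAreaRect((q[:,:2]*1000).astype(np.float32)); b=cv2.boxPoints(R);e=max((b[1]-b[0],b[2]-b[1]),key=np.linalg.norm); print(len(q),R[:2],np.degrees(np.arctan2(e[1],e[0])),np.percentile(q[:,2],[5,50,95]))
rect((Z>.008)&(Z<.016)&(np.hypot(P[...,0]-.571,P[...,1]-.073)<.068))
b=t[2]-.1804; rect((Z>b+.012)&(Z<b+.035)&(np.hypot(P[...,0]-t[0],P[...,1]-t[1])<.06))
y=np.array([.266,.964]);x=np.array([-.964,.266])
for n in("w14","s13"):
    f=np.load(n+".npz");C=cloud(f["d"],f["K"],f["camera_from_world"]).reshape(-1,3);D=C[:,:2]-np.array([.5705,.0745])
    for lo in(.02,.05,.08,.11,.14,.17):
        k=(C[:,2]>lo)&(C[:,2]<lo+.03)&(C[:,0]>.57)&(C[:,1]<.06)&(C[:,1]>-.1)&(C[:,0]<.75)
        if k.sum()>3: i=np.argmax(D[k]@y); j=np.argmin(np.hypot(*D[k].T)); print(n,lo,k.sum(),"maxy: y %.3f x %.3f"%(D[k][i]@y,D[k][i]@x),"near: y %.3f x %.3f"%(D[k][j]@y,D[k][j]@x))
E
```

```text
t: 22.5
tcp_pos: [0.504, 0.0757, 0.3529]
tcp_rot: [[-0.964, 0.266, 0.0], [0.266, 0.964, -0.001], [-0.001, -0.001, -1.0]]
ft_force: [0.4, 0.1, 0.1]
finger_gap: 0.0251
finger_force: 61.0
[0.50409565 0.07514029 0.35281853] [0.26676514 0.96376143]
236 ((539.8579711914062, 104.40396118164062), (13.550104141235352, 34.162601470947266)) -13.009635 [0.00923411 0.01113529 0.01233866]
11369 ((501.68560791015625, 77.10930633544922), (88.51788330078125, 50.4852409362793)) 1.94763 [0.18998064 0.19694577 0.20131142]
w14 0.02 73 maxy: y -0.043 x -0.071 near: y -0.044 x -0.070
w14 0.05 281 maxy: y -0.033 x -0.081 near: y -0.046 x -0.068
w14 0.08 34 maxy: y -0.042 x -0.073 near: y -0.044 x -0.070
w14 0.11 95 maxy: y -0.098 x -0.072 near: y -0.098 x -0.070
s13 0.02 512 maxy: y -0.050 x -0.067 near: y -0.050 x -0.066
s13 0.05 575 maxy: y -0.032 x -0.117 near: y -0.052 x -0.065
s13 0.08 707 maxy: y -0.027 x -0.088 near: y -0.050 x -0.067
s13 0.11 649 maxy: y -0.014 x -0.112 near: y -0.029 x -0.067
s13 0.14 147 maxy: y -0.021 x -0.062 near: y -0.025 x -0.061
```

View pics/w14.png

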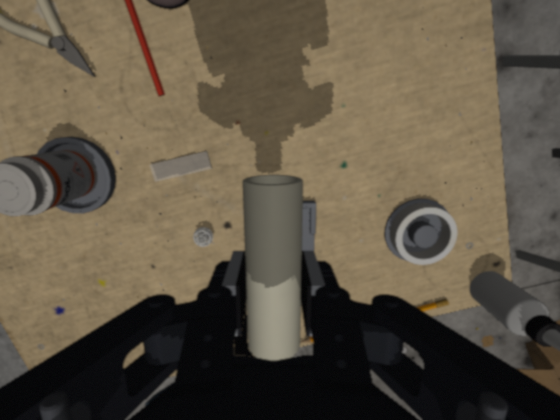

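The pipe is held at (274,265) with the tray beneath it. From its visible corner (310,225) the tray centre is about (0.5715,0.0745), with ≥19 mm of clearance to the cup. Move over and lower.

```bash
python3 -m inch '[{"jaw":-0.7,"x":0.023,"y":-0.001,"z":0,"roll":0},{"jaw":-0.7,"x":0.023,"y":0,"z":0,"roll":0},{"jaw":-0.7,"x":0.0225,"y":0,"z":0,"roll":0},{"jaw":-0.7,"x":0,"y":0,"z":0,"roll":0},{"jaw":-0.7,"x":0,"y":0,"z":-0.03,"roll":0},{"jaw":-0.7,"x":0,"y":0,"z":-0.035,"roll":0},{"jaw":-0.7,"x":0,"y":0,"z":-0.035,"roll":0},{"jaw":-0.7,"x":0,"y":0,"z":-0.03,"roll":0},{"jaw":-0.7,"x":0,"y":0,"z":-0.015,"roll":0},{"jaw":-0.7,"x":0,"y":0,"z":0,"roll":0},{"jaw":-0.7,"x":0,"y":0,"z":0,"roll":0},{"jaw":-0.7,"x":0,"y":0,"z":0,"roll":0}]'
python3 - <<'E'
from look import *
p,P=look("wrist","w15");look("scene","s15")
cv2.imwrite("pics/w15.png",p[:,:,::-1])
E
```

```text
t: 23.55
tcp_pos: [0.5735, 0.0741, 0.2092]
tcp_rot: [[-0.964, 0.267, 0.003], [0.267, 0.964, -0.0], [-0.003, 0.001, -1.0]]
ft_force: [0.1, 0.3, 0.0]
finger_gap: 0.0251
finger_force: 61.0
```

View pics/w15.png

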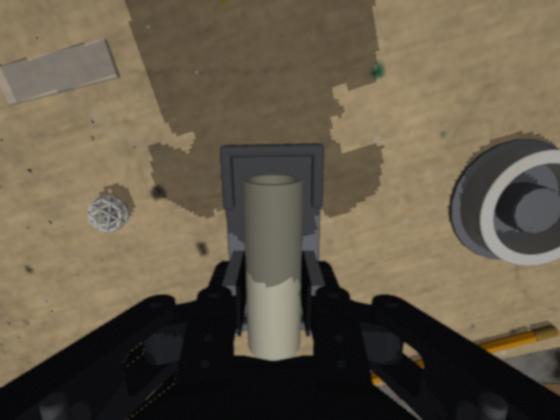

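Sideways the pipe is centred over the tray: pipe centre at column 274, tray 272. I'll check the lengthwise fit using the near ends at rows 177 and 146.

```bash
python3 - <<'E'
from h import *
f=np.load("w15.npz");K=f["K"];T=f["camera_from_world"];P=cloud(f["d"],K,T);x=np.array([-.964,.267]);t=np.array([.5735,.0741])
m=np.zeros(P.shape[:2],bool);m[165:260,255:295]=1;m&=(P[...,2]>.045)&(P[...,2]<.065);s=(P[m][:,:2]-t)@x;print("pipe end",np.percentile(s,[95,99.5]))
m=np.zeros(P.shape[:2],bool);m[135:160,215:330]=1;m&=(P[...,2]>.009)&(P[...,2]<.015);s=(P[m][:,:2]-t)@x;print("tray end",np.percentile(s,[2,50,99]))
E
```

```text
pipe end [0.04332361 0.04437581]
tray end [0.04992371 0.05366746 0.05705676]
```

```bash
python3 -m inch '[{"jaw":-0.7,"x":0,"y":0,"z":-0.012,"roll":0},{"jaw":-0.7,"x":0,"y":0,"z":-0.008,"roll":0},{"jaw":-0.7,"x":0,"y":0,"z":-0.004,"roll":0},{"jaw":-0.7,"x":0,"y":0,"z":0,"roll":0},{"jaw":-0.7,"x":0,"y":0,"z":0,"roll":0},{"jaw":-0.7,"x":0,"y":0,"z":0,"roll":0}]'
```

```text
t: 24.15
tcp_pos: [0.5726, 0.075, 0.1844]
tcp_rot: [[-0.964, 0.266, -0.0], [0.266, 0.964, -0.0], [0.0, -0.0, -1.0]]
ft_force: [-3.3, -0.9, 7.3]
finger_gap: 0.0254
finger_force: 62.0
```

Contact at 7 N, so the pipe is on the floor. Release and rise.

```bash
python3 -m inch '[{"jaw":0.1,"x":0,"y":0,"z":0,"roll":0},{"jaw":0.1,"x":0,"y":0,"z":0,"roll":0},{"jaw":0.1,"x":0,"y":0,"z":0,"roll":0},{"jaw":0.1,"x":0,"y":0,"z":0,"roll":0},{"jaw":0.1,"x":0,"y":0,"z":0.015,"roll":0},{"jaw":0.1,"x":0,"y":0,"z":0.03,"roll":0},{"jaw":0.1,"x":0,"y":0,"z":0.04,"roll":0},{"jaw":0.1,"x":0,"y":0,"z":0.04,"roll":0},{"jaw":0.1,"x":-0.03,"y":0,"z":0.03,"roll":0},{"jaw":0.1,"x":-0.03,"y":0.01,"z":0,"roll":0},{"jaw":0.1,"x":-0.03,"y":0.02,"z":0,"roll":0},{"jaw":0.1,"x":0,"y":0,"z":0,"roll":0},{"jaw":0.1,"x":0,"y":0,"z":0,"roll":0},{"jaw":0.1,"x":0,"y":0,"z":0,"roll":0}]'
python3 - <<'E'
from look import *
p,P=look("side","d16")
for n in("scene","side"):
    p,P=look(n,n+"16"); Z=P[...,2]
    for k,c,ra,a,b in(("pipe",(.5715,.0745),.06,.016,.036),("eraser",(.412,-.228),.032,.0145,.022),("can",(.432,-.114),.04,.082,.093),("tape",(.586,.213),.045,.0165,.0265)):
        q=P[(Z>a)&(Z<b)&(np.hypot(P[...,0]-c[0],P[...,1]-c[1])<ra)]; Q=(q[:,:2]*1000).astype(np.float32)
        if len(q)<9: print(n,k,"few"); continue
        R=cv2.minAreaRect(Q);e=cv2.boxPoints(R);e=max((e[1]-e[0],e[2]-e[1]),key=np.linalg.norm); print(n,k,len(q),np.round(R[0],1),np.round(R[1],1),"dir %.0f"%np.degrees(np.arctan2(e[1],e[0])),"circ",np.round(cv2.minEnclosingCircle(Q)[0],1),"z95 %.4f"%np.percentile(q[:,2],95))
p=cv2.imread("pics/scene16.png"); cv2.imwrite("pics/s16c.png",cv2.resize(p[150:350,160:440],None,fx=2.5,fy=2.5))
E
```

```text
t: 25.32
tcp_pos: [0.4834, 0.1049, 0.3382]
tcp_rot: [[-0.964, 0.266, 0.001], [0.266, 0.964, -0.0], [-0.001, 0.0, -1.0]]
ft_force: [1.5, -0.1, 0.5]
finger_gap: 0.0469
finger_force: 0.0
scene pipe 412 [567.3  71.1] [27.  86.4] dir -19 circ [567.8  72.5] z95 0.0309
scene eraser 255 [ 412.  -227.5] [22.5 44. ] dir -57 circ [ 412.8 -227.7] z95 0.0173
scene can 335 [ 429.7 -118.2] [40.5 40. ] dir 56 circ [ 429.6 -116.4] z95 0.0877
scene tape 270 [583.1 210.8] [62.6 61.7] dir 46 circ [582.3 210.5] z95 0.0234
side pipe 342 [567.8  70.8] [28.2 84.9] dir -20 circ [568.4  73.2] z95 0.0311
side eraser 235 [ 412.4 -228.3] [23.  44.9] dir -56 circ [ 411.  -229.9] z95 0.0176
side can 283 [ 430.1 -118.3] [39.9 39. ] dir 69 circ [ 430.1 -117.2] z95 0.0878
side tape 223 [583.4 210.9] [61.1 61.8] dir -48 circ [584.  211.8] z95 0.0242
```

View pics/s16c.png

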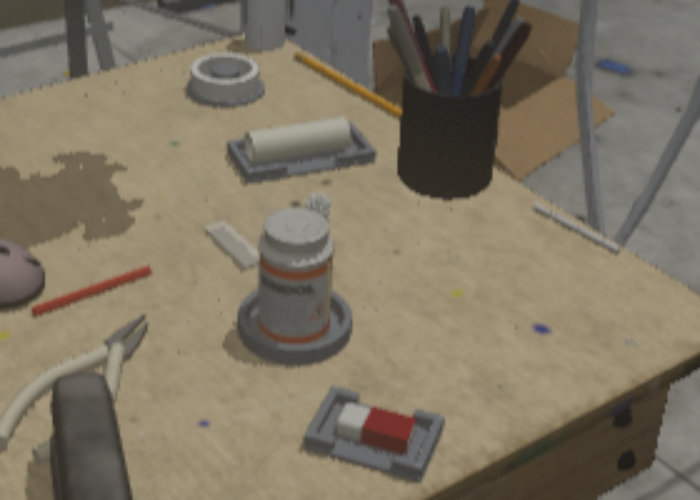

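The picture shows the tape over its hub (225,75), pipe in the long tray (300,148), can in the well (295,285) and eraser in the short tray (375,430). The measurements agree: all are within 6 mm of centre and at floor height, so I'm handing in.

```bash
python3 -c "
from bench import r
print(r.hand_in())"
```

```text
the job is handed in; nothing more can be done
None
```

I handed the job in with all four pieces in their holders, released and down on the floor, each within about 6 mm of centre by the final camera check; about 25 s was used and the judge returned no verdict.

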